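Load a round blank along the fence to its stop and lock it with the cam

TASK

Load the round metal blank into the locating fixture: keeping it flat on the bench, push it up against the fence beside the open end of the lane and slide it along the fence until it bears firmly on the stop screw, without ramming the stop. Then swing the cam lever counter-clockwise by its knob until the cam bites and the blank is locked tight between fence, stop and cam, without forcing it. Leave the tools lying about alone, and let go of everything.

Things in the scene. Friction and masses are not known exactly. Their poses are not given: they have to be found in the camera images.
- fixture: grey steel locating fixture, fixed, J-shaped from above. Origin at bench height on the line of the fence's face; x runs along the fence toward the stop, y square away from the fence's face, z up. Fence: upright strip 36 mm high, face at y = 0, x = -130 to 82 mm, with a 30 mm foot behind it. End bar (12 mm high, x 58 to 82) joins it to the side bar. Oiled: friction about 0.3
- fence_end (a point): free end of the fence's working face (fixture x = -130, y = 0), 18 mm above the bench
- lane_mouth (a point): middle of the mouth of the lane (fixture x = -58, y = 46), at bench height. The lane is 92 mm wide, from the fence to the side bar (flat, 12 mm high, fixture x = -58 to 82, y = 92 to 152 mm), which carries the cam. The lane's floor is the bench top. All lies in a bay of a fixed frame of 25 mm square tube
- stop_bracket: block 24 x 40 x 36 mm at the lane's closed end; origin under its centre (fixture x = 70, y = 40), axes as the fixture. A round-nosed set screw (nose 12 mm wide, 20 mm above the bench) points at the lane: the stop. Its nose is at fixture x = 40 give or take 8 mm: the setting changes from batch to batch and is not measured, so feel for it. Ramming it with over 30 N spoils the setting
- blank: plain turned grey metal disc, diameter 80, height 34 mm, 0.45 to 0.85 kg, flat and loose on the bench near the fence. Origin: centre of its underside. At the fence its centre is at fixture y = 40 mm; home, at x = 0 give or take 8. Push its side 8 to 30 mm above the bench. Pushed more than about 25 degrees toward the fence it can jam; pushed off centre it rolls aside
- cam_centre (a point): centre of the eccentric steel cam disc under the lever, diameter 54 mm, 12.5 to 27 mm above the bench, on the side bar beside home. It is 8 mm off the pivot and goes round it with the lever. It clears a blank at the fence while the lever is open
- cam_lever (a joint): lever angle about the vertical pivot, rad: 0 fully open (starts at 0 to 0.3), grows counter-clockwise from above, end of travel 2.6. Swings free with 1 to 2 N at the knob. The cam meets a blank at home at about 1.3 to 2.3, by the stop's setting; then it stiffens within 0.1 rad and stays where left. About 10 N at the knob locks it; far over 25 N overstrains it
- cam_pivot (a point): centre of the pivot (fixture x = -20, y = 106.5), 27.5 mm above the bench, at the top of the cam disc
- lever_knob (a point): middle of the black upright knob at the lever's end, 50 mm above the bench: a round post 19 mm in diameter from 34 to 63 mm above the bench, 70 mm from the pivot. The lever itself is a 9 mm rod, 32 mm above the bench
- chisel: bystander: cold chisel 154 mm long, 18 mm thick, lying on the bench beyond the fixture, along the cross tube of the frame; origin under its centre
- pliers: bystander: red-handled pliers 189 mm long, 14 mm thick, lying left of the frame; origin under the centre
- soapstone: bystander: soapstone holder, a thin wooden rod 143 mm long, 12 mm thick, lying left of the frame; origin under its centre. Farther left, by the bench edge, a bench vice stands about 155 mm above the bench top: cross it high

How it is judged:
By the outcome, as a careful person would: the job done as asked, in the order asked, and still so for the second after the job is handed in, with the robot touching nothing.
It also fails if it takes over 72 s, if anything falls off the work surface, if the arm or the gripper's body presses on something with over 40 N, if the wrist force passes 120 N, or if a joint passes its speed limit or range.

ROBOT

A 7-joint arm with a two-finger parallel gripper is mounted at the origin on a cart in front of the work surface, level with it; the furniture and walls round the work are solid. World frame = base frame: x ahead of the robot, y to its left, z up, the work surface at z = 0. Lengths are in m, angles in rad, forces in N, time in s.
With the tool pointing down it reaches from about 0.4 to 0.85 m from the base axis. Payload 10.4 kg.
Tool frame: the origin (TCP) lies midway between the tips of the shut fingers; the grasp point (between the pads) lies 19 mm behind it; z points along the fingers, y is the line along which they close (so a half turn about z gives the same grasp; the last joint's range is limited). The gripper opens to 87 mm and grips with 3 to 60 N. Pads are 19 mm wide; open, the fingers measure 117 mm over their backs; the gripper's body (75 mm by 190 mm) begins 51 mm behind the grasp point.
Start: joints at [1.098, 0.332, -0.065, 1.46, 0.022, 1.35, -0.088], TCP at [0.272, -0.563, 0.223] pointing down, gripper open.
Joint ranges: [-2.6, 2.6], [-0.5, 2.12], [-1.47, 1.34], [0.16, 2.42], [-1.27, 4.41], [0.06, 2.06], [-2.6, 2.6]. Speed limits (rad/s): [2.22, 2.22, 2.79, 2.79, 3.14, 3.14, 3.14].

INTERFACE

Orientations are given as [roll, pitch, yaw] about the fixed x, y, z axes, in that order (R = Rz(yaw) Ry(pitch) Rx(roll)).
In Python, from plant import robot, cams gives the robot as it stands.
- The arm moves only by the shell command python3 -m pendant 'ROWS' [OPENING]. ROWS is JSON, a list of rows, each a list of 6 numbers: the shift along the world's x, y, z in mm, then the turn, a rotation vector about the world's x, y, z in rad. A call has exactly 8 rows; each row shifts and turns the commanded pose from where the row before left it; what a row does not reach is not made up. A row lasts 1/12 s, in which the tool goes at most 41.7 mm and 7.16 degrees, less where a joint would pass 70% of its speed; a pose out of reach is approached as far as the arm can. A call with a gripper value outside its range is refused whole. OPENING is the gripper command: -1 is fully open, 1 is shut, values between are in proportion, set as the call begins (- or left out, the last holds). The fingers move at their own pace and stop on an object; the grip force is fixed at half the most. Time passes only in rows, so rows that do not move let the fingers close, or fill a call up. It gives the time, the measured TCP pose, the force, the opening and the grip force at its end, in the units of the state.
- robot.read_state(): the state, without advancing time (a new reading comes with each control period).
- cams.snapshot(name): name is "side" or "top"; returns a dict with "pixels" (480x640x3 uint8, red, green, blue), "camera_matrix" (3x3 intrinsics, pixels), "cam_to_world" (4x4, takes a point from camera to world coordinates). Camera axes: x right, y down, z forward; pixel columns grow to the right and rows downward; lengths in m; the calibration is good to about 2 mm. A picture is of the moment at which its call begins. There is no depth.
- robot.sign_off(): hands the job in; it is judged then, once.
The state is a dict: "clock": time; "q": joint angles; "joint_vel": joint speeds; "joint_torque": joint torques, N m; "position": TCP position; "orientation": TCP orientation; "wrist_force": force on the tool from outside, world axes, zero at the start; "torque": the same for the moment, N m; "finger_gap": opening from 0.0 (shut) to 1.0 (fully open); "gripper_force": force on a finger pad.
Only numpy, scipy, OpenCV 4.12 (cv2) and the standard library are available. Lean on these libraries where they do the work, as an engineer would, in place of code of your own. Each camera call takes 0.05 s, during which the arm holds its last target. There are 200 camera calls.

## Working session

There is one attempt and no reset: what is moved stays moved. The work goes in short steps, Python scripts to look and compute and a shell command to move; the robot and the scene stay as the last step left them, time stands still between calls to the robot, and variables do not carry over. Pictures are saved under pics/ and viewed, at most 10 in all, crops included, and the job is handed in when it is done.

```bash
mkdir -p pics; ls; python3 - <<'E'
from plant import robot,cams
import cv2,numpy as np
for n in("top","side"):
    s=cams.snapshot(n); cv2.imwrite(f"pics/{n}0.png",s["pixels"][:,:,::-1]); print(n,s["camera_matrix"].tolist(),np.round(s["cam_to_world"],4).tolist())
print(robot.read_state())
E
```

```text
pics
top [[569.5991398111545, 0.0, 317.7422588007207], [0.0, 569.5991398111545, 243.77205877163925], [0.0, 0.0, 1.0]] [[0.0167, -0.9931, 0.1163, 0.4312], [-0.9998, -0.0172, -0.0037, -0.2448], [0.0057, -0.1162, -0.9932, 0.9206], [0.0, 0.0, 0.0, 1.0]]
side [[492.30831369402233, 0.0, 317.3451562618926], [0.0, 492.30831369402233, 248.4245441415959], [0.0, 0.0, 1.0]] [[-0.9396, -0.203, 0.2757, 0.2751], [-0.3422, 0.5798, -0.7394, 0.3933], [-0.0098, -0.7891, -0.6142, 0.6012], [0.0, 0.0, 0.0, 1.0]]
{'clock': 0.1, 'q': array([ 1.09838067,  0.33278234, -0.06466625,  1.46084219,  0.02160819,
        1.3498977 , -0.08850265]), 'joint_vel': array([ 4.94211625e-06, -1.28042430e-03,  7.24226019e-04, -2.89888114e-03,
       -4.61382439e-04,  1.36855931e-03, -2.39343741e-04]), 'joint_torque': array([ 2.59103683e-03, -6.24547505e+01,  2.52214365e-02, -3.90718603e+01,
       -6.14762306e-02,  3.66222288e-02,  8.54393761e-05]), 'position': array([ 0.27157916, -0.56253662,  0.22185709]), 'orientation': array([-3.14036068e+00,  7.47429051e-05,  4.49801844e-01]), 'wrist_force': array([-0.2723289 , -0.27149777, -0.57135548]), 'torque': array([-0.01086094, -0.03151932,  0.04587149]), 'gripper_force': 0.0, 'finger_gap': 0.9983707070412733}
```

View pics/top0.png

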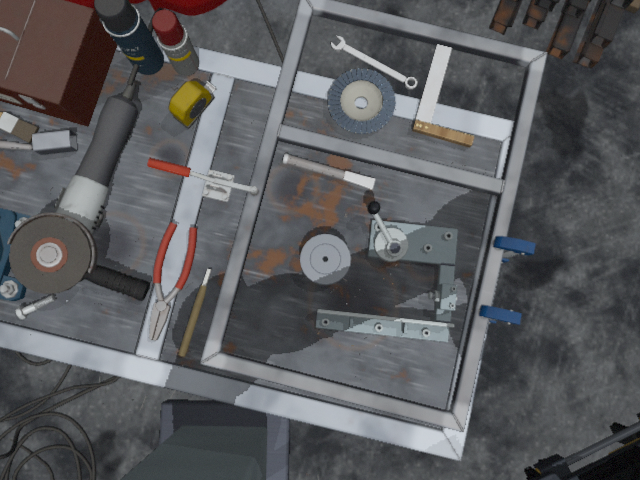

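View pics/side0.png

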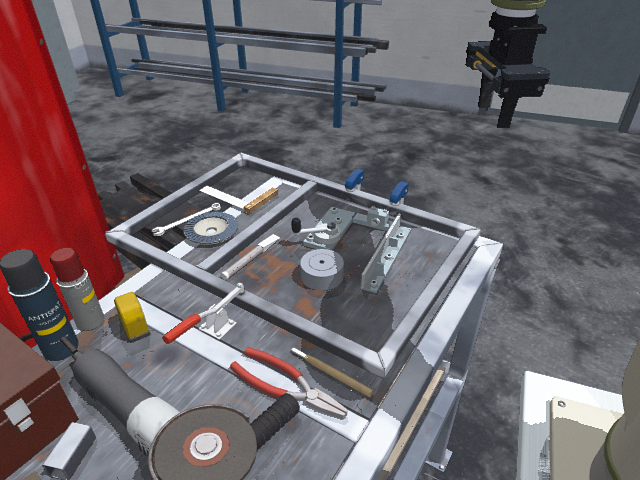

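The top view shows the blank near (325,259), the fence from about (317,312) to (452,340), the stop bracket near (445,295), the cam near (392,243) and the knob near (374,207). I'll zoom in to measure.

```bash
python3 - <<'E'
import cv2
a=cv2.imread("pics/top0.png")[190:350,285:475]; cv2.imwrite("pics/c1.png",cv2.resize(a,None,fx=4,fy=3.75*4/3.75,interpolation=cv2.INTER_CUBIC)[:600])
a=cv2.imread("pics/side0.png")[180:310,270:430]; cv2.imwrite("pics/c2.png",cv2.resize(a,None,fx=4,fy=4,interpolation=cv2.INTER_CUBIC))
E
```

```text
(no output)
```

View pics/c1.png

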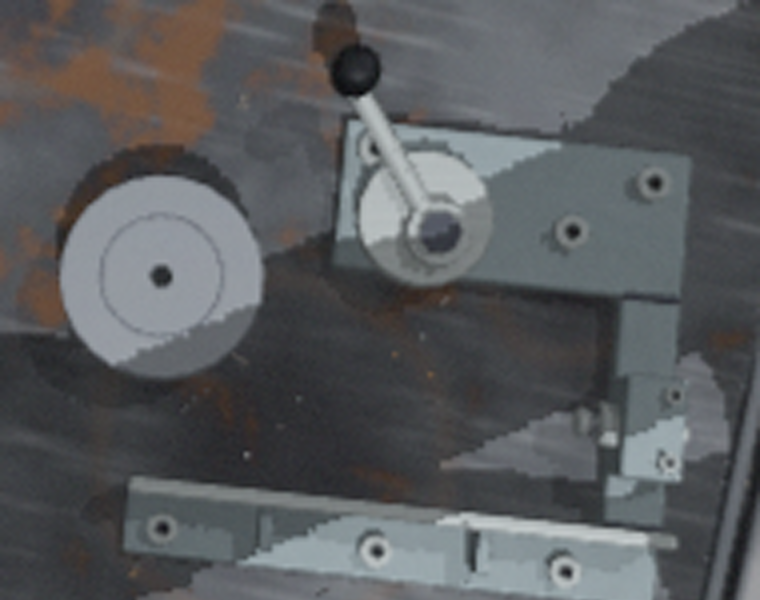

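View pics/c2.png

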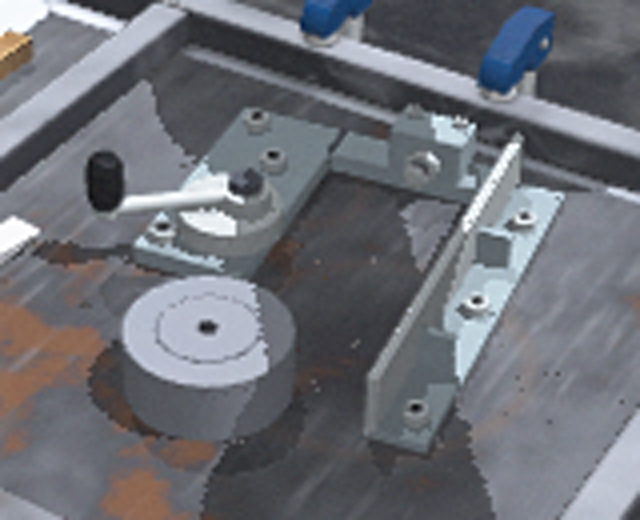

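The crops show the side bar's corners, the fence's top edge from (132,477) to (677,537), the blank's centre at (161,276) and the knob's top at (357,70). Next I'll fit the fixture's pose.

```bash
cat > h.py <<'E'
import numpy as np
from plant import robot,cams
def ray(s,uv,z):
    K=s["camera_matrix"];T=s["cam_to_world"]
    d=T[:3,:3]@np.linalg.solve(K,[uv[0],uv[1],1.]);o=T[:3,3]
    return (o+d*(z-o[2])/d[2])[:2]*1000
def fit(F,W):
    F=np.array(F,float);W=np.array(W);f=F.mean(0);w=W.mean(0)
    a=(F-f);b=(W-w);th=np.arctan2((a[:,0]*b[:,1]-a[:,1]*b[:,0]).sum(),(a*b).sum())
    R=np.array([[np.cos(th),-np.sin(th)],[np.sin(th),np.cos(th)]]);return th,R,w-R@f
E
python3 - <<'E'
from h import *
s=cams.snapshot("top")
c=lambda u,v,z:ray(s,(u/4+285-.375,v/4+190-.375),z)
F=[(-58,152),(82,152),(82,92),(-58,92),(-130,0),(82,0)]
P=[(347,117,.012),(690,157,.012),(685,298,.012),(333,265,.012),(132,477,.036),(677,537,.036)]
W=np.array([c(*p) for p in P]);th,R,t=fit(F,W)
print("yaw",th,"t",t);print("resid",np.round(W-(np.array(F)@R.T+t),1).tolist())
np.savez("fx.npz",R=R,t=t)
for n,p in dict(blank=(161,276,.034),pivot=(440,232,.045),knob=(357,70,.063),nose=(578,420,.02),cam=(425,217,.027)).items():
    w=c(*p);print(n,w.round(1),"fix",(R.T@(w-t)).round(1))
for p in[(-20,106.5),(-130,0),(0,40)]:print(p,(R@p+t).round(1))
s2=cams.snapshot("side");q=lambda u,v,z:ray(s2,(u/4+270-.375,v/4+180-.375),z)
for n,p in dict(blank=(208,328,.034),knob=(104,158,.063),fend=(369,378,.036),fend2=(520,136,.036)).items():
    w=q(*p);print("side",n,w.round(1),"fix",(R.T@(w-t)).round(1))
print("tcp",robot.read_state()["position"],R)
E
```

```text
yaw -1.658428176765288 t [ 422.50723233 -378.69929403]
resid [[0.6, 0.1], [-1.1, 1.1], [1.6, -1.5], [0.2, 0.1], [-0.2, -0.4], [-1.1, 0.6]]
blank [ 511.8 -259.6] fix [-126.4   78.6]
pivot [ 529.8 -367.1] fix [-20.9 105.9]
knob [ 589.5 -332.8] fix [-60.3 162.3]
nose [ 459.  -425.1] fix [43.1 40.4]
cam [ 537.7 -363.7] fix [-25.  113.4]
(-20, 106.5) [ 530.3 -368.1]
(-130, 0) [ 433.9 -249.2]
(0, 40) [ 462.4 -382.2]
side blank [ 509.  -255.5] fix [-130.3   75.4]
side knob [ 587.7 -327.2] fix [-65.7 160.1]
side fend [ 430.2 -244.1] fix [-134.8   -4.1]
side fend2 [ 409.3 -452. ] fix [74.2 -6.7]
tcp [ 0.2716293  -0.56263588  0.22207733] [[-0.08751973  0.99616279]
 [-0.99616279 -0.08751973]]
```

The fixture's yaw is about -95° and the blank sits at fixture (-126, 79). I'll shut the gripper and go to the far side of the blank, with tool yaw 85°.

```bash
python3 -m pendant '[[19,18.5,-6,0,0,0.0646],[19,18.5,-6,0,0,0.0646],[19,18.5,-6,0,0,0.0646],[19,18.5,-6,0,0,0.0646],[19,18.5,-6,0,0,0.0646],[19,18.5,-6,0,0,0.0646],[19,18.5,-6,0,0,0.0646],[19,18.5,-6,0,0,0.0646]]' 1
python3 -m pendant '[[19,18.5,-6,0,0,0.0646],[19,18.5,-6,0,0,0.0646],[19,18.5,-6,0,0,0.0646],[19,18.5,-6,0,0,0.0646],[19,18.5,-6,0,0,0.0646],[19,18.5,-6,0,0,0.0646],[19,18.5,-6,0,0,0.0646],[19,18.5,-6,0,0,0.0646]]'
```

```text
clock: 0.87
position: [0.4255, -0.4127, 0.1741]
orientation: [3.141, -0.0, 0.973]
wrist_force: [0.7, -0.3, -1.0]
finger_gap: 0.48
gripper_force: 0.0
clock: 1.53
position: [0.5771, -0.2644, 0.126]
orientation: [3.141, -0.0, 1.49]
wrist_force: [0.4, -0.3, 0.5]
finger_gap: 0.006
gripper_force: 0.0
```

```bash
python3 -m pendant '[[1,-1,-20,0,0,0],[1,0,-20,0,0,0],[1,0,-20,0,0,0],[0,0,-18,0,0,0],[0,0,-15,0,0,0],[0,0,-12,0,0,0],[0,0,-6,0,0,0],[0,0,-2,0,0,0]]'
python3 - <<'E'
from h import *;import cv2
s=cams.snapshot("top");cv2.imwrite("pics/t2.png",cv2.resize(s["pixels"][170:350,275:475,::-1],None,fx=3,fy=3))
print(robot.read_state()["wrist_force"])
E
```

```text
clock: 2.2
position: [0.5785, -0.2669, 0.0125]
orientation: [-3.14, -0.001, 1.485]
wrist_force: [-0.2, -0.0, 0.8]
finger_gap: 0.004
gripper_force: 0.0
[-0.25064956 -0.35369631  0.20979438]
```

View pics/t2.png

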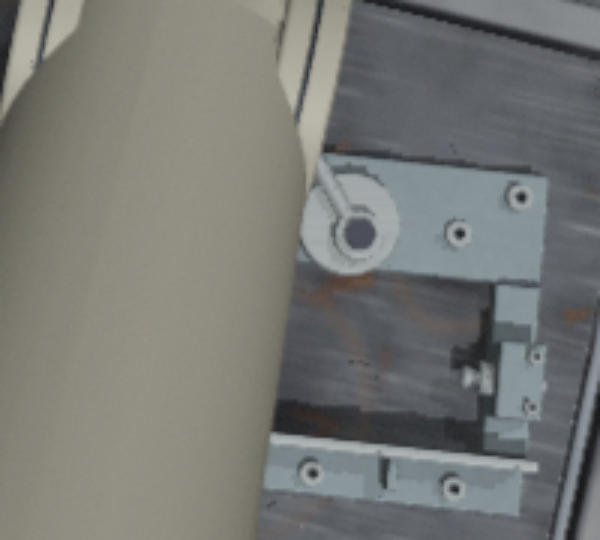

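The arm hides the blank in this view. Only the cam at (355,230) and the stop at (480,378) are visible, so I'll push toward the fence by feel.

```bash
python3 -m pendant '[[-5,0.4,0,0,0,0],[-5,0.4,0,0,0,0],[-5,0.4,0,0,0,0],[-5,0.5,0,0,0,0],[-5,0.4,0,0,0,0],[-5,0.4,0,0,0,0],[-5,0.5,0,0,0,0],[-5,0.5,0,0,0,0]]'
python3 -m pendant '[[-1,0,0,0,0,0],[-1,0.1,0,0,0,0],[-1,0.1,0,0,0,0],[-1,0.1,0,0,0,0],[-1,0.1,0,0,0,0],[-1,0.1,0,0,0,0],[0,0,0,0,0,0],[0,0,0,0,0,0]]'
```

```text
clock: 2.92
position: [0.5392, -0.2645, 0.0143]
orientation: [3.139, 0.0, 1.483]
wrist_force: [5.2, -0.6, 2.3]
finger_gap: 0.004
gripper_force: 2.5
clock: 3.58
position: [0.5334, -0.2639, 0.014]
orientation: [3.14, 0.0, 1.484]
wrist_force: [4.8, -1.0, 3.1]
finger_gap: 0.003
gripper_force: 2.6
```

```bash
python3 - <<'E'
from h import *;import cv2
s=cams.snapshot("side");cv2.imwrite("pics/s2.png",cv2.resize(s["pixels"][150:350,220:460,::-1],None,fx=3,fy=3))
E
```

```text
(no output)
```

View pics/s2.png

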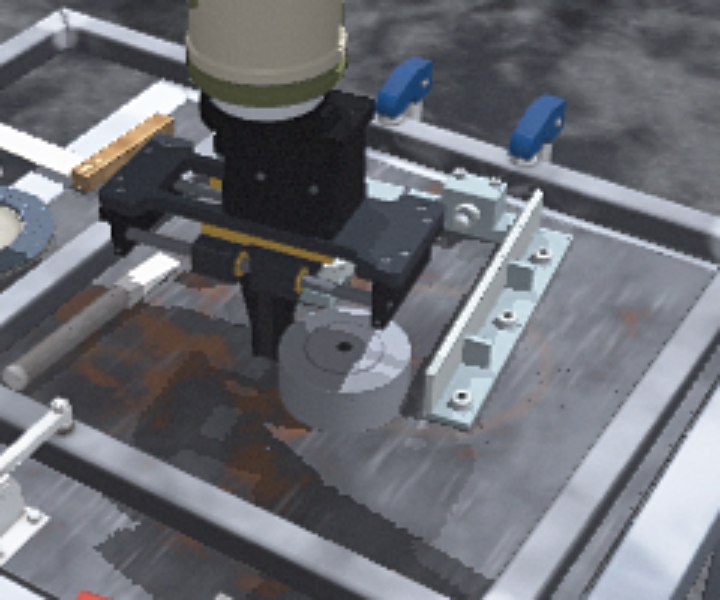

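The blank sits clean in front of the fingers, with its hole at crop (345,347), and the fence end is at crop (430,375). I'll compute its position relative to the fence end.

```bash
python3 - <<'E'
from h import *
d=np.load("fx.npz");R,t=d["R"],d["t"]
s=cams.snapshot("side");q=lambda u,v,z:R.T@(ray(s,(u/3+220-.33,v/3+150-.33),z)-t)
print("hole",q(345,347,.034),"fence ends (-130,0),(82,0)",q(429,373,.036),q(541,192,.036))
E
```

```text
hole [-130.18719522   49.69929541] fence ends (-130,0),(82,0) [-133.88314321   -5.25186534] [74.31078024 -7.4652612 ]
```

```bash
python3 -m pendant '[[-1.5,-0.4,0,0,0,0],[-1.5,-0.4,0,0,0,0],[-1.5,-0.4,0,0,0,0],[-1.5,-0.4,0,0,0,0],[-1.5,-0.4,0,0,0,0],[-1.5,-0.4,0,0,0,0],[-1.5,-0.4,0,0,0,0],[-1,-0.4,0,0,0,0]]'
python3 -m pendant '[[-0.6,-0.1,0,0,0,0],[-0.6,-0.1,0,0,0,0],[-0.6,-0.1,0,0,0,0],[-0.6,-0.1,0,0,0,0],[0,0,0,0,0,0],[0,0,0,0,0,0],[0,0,0,0,0,0],[0,0,0,0,0,0]]'
```

```text
clock: 4.35
position: [0.522, -0.2668, 0.0139]
orientation: [3.14, -0.0, 1.484]
wrist_force: [6.1, 0.2, 3.1]
finger_gap: 0.004
gripper_force: 2.7
clock: 5.02
position: [0.5203, -0.2672, 0.014]
orientation: [3.139, -0.0, 1.484]
wrist_force: [7.7, -0.7, 2.0]
finger_gap: 0.002
gripper_force: 4.0
```

```bash
python3 -m pendant '[[-0.5,0,0,0,0,0],[-0.5,0,0,0,0,0],[-0.5,0,0,0,0,0],[-0.5,0,0,0,0,0],[0,0,0,0,0,0],[0,0,0,0,0,0],[0,0,0,0,0,0],[0,0,0,0,0,0]]'
python3 - <<'E'
from h import *;import cv2
print(robot.read_state()["wrist_force"])
s=cams.snapshot("side");cv2.imwrite("pics/s3.png",cv2.resize(s["pixels"][190:330,260:430,::-1],None,fx=4,fy=4))
E
```

```text
clock: 5.68
position: [0.5202, -0.2673, 0.0144]
orientation: [3.135, 0.0, 1.484]
wrist_force: [14.6, -1.8, -3.6]
finger_gap: 0.005
gripper_force: 7.6
[14.60836407 -1.79576009 -3.61301013]
```

View pics/s3.png

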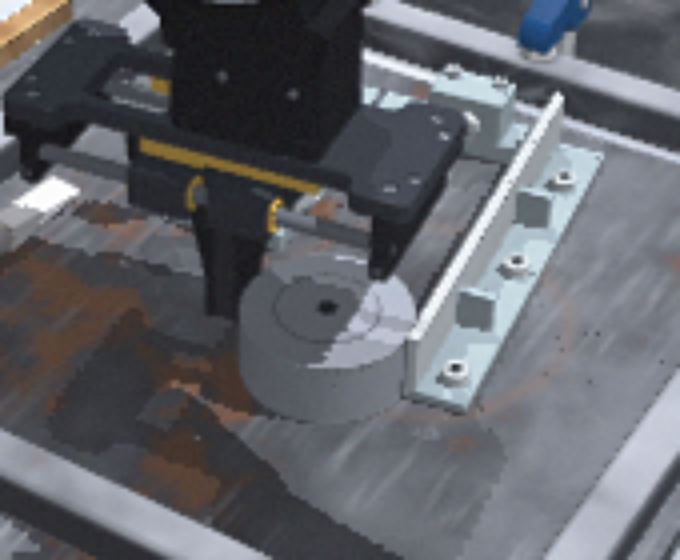

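The blank touches the fence: the force rose to 14.6 N with no further travel. That gives a stiffness of about 3.5 N/mm and a closed-finger half thickness of about 7.6 mm. I'll retract, go round behind the blank on its -x side, tilt 8° and open a small gap to cradle it.

```bash
python3 -m pendant '[[6,-0.5,0,0,0,0],[11,-1,0,0,0,0],[0,0,8,0,0,0],[0,0,12,0,0,0],[0,0,12,0,0,0],[0,0,12,0,0,0],[0,0,10,0,0,0],[0,0,6,0,0,0]]'
python3 -m pendant '[[-6.2,9,0,0,0,-0.0175],[-6.2,9,0,0,0,-0.0175],[-6.2,9,0,0,0,-0.0175],[-6.2,9,0,0,0,-0.0175],[-6.2,9,0,0,0,-0.0175],[-6.2,9,0,0,0,-0.0175],[-6.2,9,0,0,0,-0.0175],[-6.2,9,0,0,0,-0.0175]]' 0.66
python3 -m pendant '[[0,0,-8,0,0,0],[0,0,-10,0,0,0],[0,0,-10,0,0,0],[0,0,-10,0,0,0],[0,0,-10,0,0,0],[0,0,-8,0,0,0],[0,0,-4,0,0,0],[0,0,0,0,0,0]]'
python3 - <<'E'
from h import *;import cv2
d=np.load("fx.npz");R,t=d["R"],d["t"]
print(R.T@(robot.read_state()["position"][:2]*1000-t))
s=cams.snapshot("side");cv2.imwrite("pics/s4.png",cv2.resize(s["pixels"][190:330,260:430,::-1],None,fx=4,fy=4))
E
```

```text
clock: 6.4
position: [0.5343, -0.2694, 0.0759]
orientation: [3.14, 0.001, 1.483]
wrist_force: [-0.3, 0.0, 0.7]
finger_gap: 0.008
gripper_force: 0.0
clock: 7.07
position: [0.4838, -0.1966, 0.074]
orientation: [3.141, 0.0, 1.342]
wrist_force: [0.1, 0.7, -0.1]
finger_gap: 0.17
gripper_force: 0.0
clock: 7.73
position: [0.4836, -0.1967, 0.0123]
orientation: [-3.14, -0.001, 1.344]
wrist_force: [0.0, -0.0, -0.8]
finger_gap: 0.173
gripper_force: 0.0
[-186.65764751   44.9687699 ]
```

View pics/s4.png

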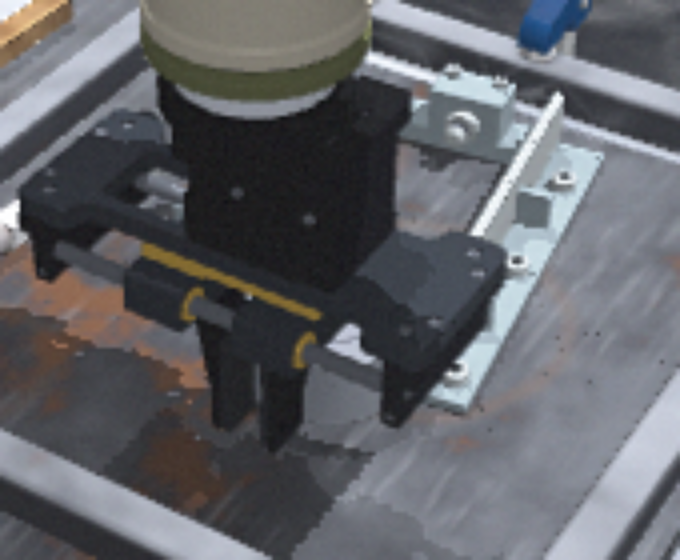

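The two fingers straddle behind the blank, about 15 mm short of it. I'll push along the fence.

```bash
python3 -m pendant '[[-0.4,-5,0,0,0,0],[-0.4,-5,0,0,0,0],[-0.5,-5,0,0,0,0],[-0.4,-5,0,0,0,0],[-0.4,-5,0,0,0,0],[-0.5,-5,0,0,0,0],[-0.4,-5,0,0,0,0],[-0.5,-5,0,0,0,0]]'
python3 -m pendant '[[-0.4,-5,0,0,0,0],[-0.4,-5,0,0,0,0],[-0.5,-5,0,0,0,0],[-0.4,-5,0,0,0,0],[-0.4,-5,0,0,0,0],[-0.5,-5,0,0,0,0],[-0.4,-5,0,0,0,0],[-0.5,-5,0,0,0,0]]'
python3 - <<'E'
from h import *
d=np.load("fx.npz");R,t=d["R"],d["t"];s=robot.read_state()
print(R.T@(s["position"][:2]*1000-t),R.T@s["wrist_force"][:2])
E
```

```text
clock: 8.45
position: [0.4813, -0.2366, 0.014]
orientation: [3.141, -0.001, 1.344]
wrist_force: [-0.4, 5.5, 2.6]
finger_gap: 0.17
gripper_force: 2.7
clock: 9.12
position: [0.4778, -0.2766, 0.014]
orientation: [3.141, -0.001, 1.344]
wrist_force: [0.4, 6.8, 3.9]
finger_gap: 0.17
gripper_force: 2.8
[-106.56034439   46.12818801] [-6.76200572 -0.21528662]
```

```bash
python3 -m pendant '[[-0.4,-4.5,0,0,0,0],[-0.4,-4.5,0,0,0,0],[-0.4,-4.5,0,0,0,0],[-0.4,-4.5,0,0,0,0],[-0.4,-4.5,0,0,0,0],[-0.4,-4.5,0,0,0,0],[-0.4,-4.5,0,0,0,0],[-0.3,-3,0,0,0,0]]'
python3 - <<'E'
from h import *;import cv2
d=np.load("fx.npz");R,t=d["R"],d["t"];s=robot.read_state()
print(R.T@(s["position"][:2]*1000-t),R.T@s["wrist_force"][:2])
a=cams.snapshot("top")["pixels"][190:350,285:475,::-1];b=cams.snapshot("side")["pixels"][190:330,260:430,::-1]
cv2.imwrite("pics/b5.png",np.hstack([cv2.resize(a,(400,336)),cv2.resize(b,(400,336))]))
E
```

```text
clock: 9.78
position: [0.4745, -0.3114, 0.014]
orientation: [3.141, -0.001, 1.344]
wrist_force: [0.8, 6.0, 3.5]
finger_gap: 0.172
gripper_force: 2.9
[-71.60629878  45.90814876] [-6.00160915  0.24175265]
```

View pics/b5.png

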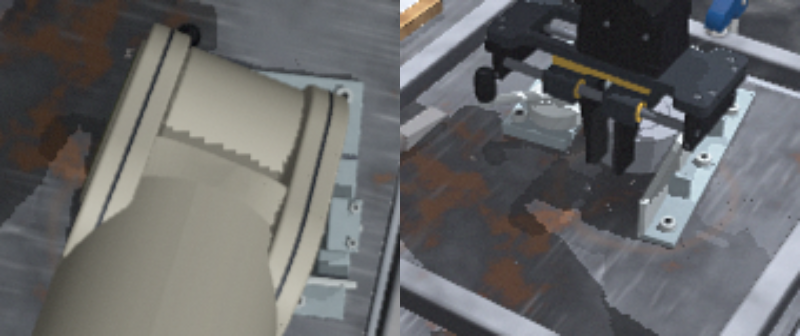

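The blank is in the lane, along the fence, ahead of the fingers. From here I'll feel slowly for the stop.

```bash
python3 -m pendant '[[-0.1,-1,0,0,0,0],[-0.1,-1,0,0,0,0],[-0.1,-1,0,0,0,0],[-0.1,-1,0,0,0,0],[-0.1,-1,0,0,0,0],[-0.1,-1,0,0,0,0],[-0.1,-1,0,0,0,0],[-0.1,-1,0,0,0,0]]'
python3 -m pendant '[[0,-0.5,0,0,0,0],[0,-0.5,0,0,0,0],[-0.1,-0.5,0,0,0,0],[0,-0.5,0,0,0,0],[-0.1,-0.5,0,0,0,0],[0,-0.5,0,0,0,0],[-0.1,-0.5,0,0,0,0],[0,-0.5,0,0,0,0]]'
```

```text
clock: 10.55
position: [0.4737, -0.3187, 0.0137]
orientation: [3.142, -0.001, 1.344]
wrist_force: [0.6, 6.0, 2.4]
finger_gap: 0.172
gripper_force: 2.9
clock: 11.22
position: [0.4733, -0.3227, 0.0137]
orientation: [-3.142, -0.001, 1.344]
wrist_force: [0.6, 6.1, 4.2]
finger_gap: 0.166
gripper_force: 2.9
```

```bash
python3 -m pendant '[[0,-0.4,0,0,0,0],[0,-0.4,0,0,0,0],[-0.1,-0.4,0,0,0,0],[0,-0.4,0,0,0,0],[-0.1,-0.4,0,0,0,0],[0,-0.4,0,0,0,0],[-0.1,-0.4,0,0,0,0],[0,-0.4,0,0,0,0]]'
```

```text
clock: 11.88
position: [0.473, -0.3259, 0.0137]
orientation: [3.142, -0.001, 1.344]
wrist_force: [0.0, 5.4, 4.3]
finger_gap: 0.17
gripper_force: 2.9
```

```bash
python3 -m pendant '[[0,-0.4,0,0,0,0],[0,-0.4,0,0,0,0],[-0.1,-0.4,0,0,0,0],[0,-0.4,0,0,0,0],[-0.1,-0.4,0,0,0,0],[0,-0.4,0,0,0,0],[-0.1,-0.4,0,0,0,0],[0,-0.4,0,0,0,0]]'
```

```text
clock: 12.55
position: [0.4727, -0.329, 0.0137]
orientation: [-3.142, -0.001, 1.344]
wrist_force: [0.3, 5.7, 4.5]
finger_gap: 0.172
gripper_force: 2.9
```

```bash
python3 -m pendant '[[0,-0.4,0,0,0,0],[0,-0.4,0,0,0,0],[-0.1,-0.4,0,0,0,0],[0,-0.4,0,0,0,0],[-0.1,-0.4,0,0,0,0],[0,-0.4,0,0,0,0],[-0.1,-0.4,0,0,0,0],[0,-0.4,0,0,0,0]]'
```

```text
clock: 13.22
position: [0.4724, -0.3322, 0.0137]
orientation: [-3.142, -0.001, 1.344]
wrist_force: [0.2, 5.7, 3.7]
finger_gap: 0.174
gripper_force: 2.9
```

```bash
python3 -m pendant '[[0,-0.3,0,0,0,0],[0,-0.3,0,0,0,0],[-0.1,-0.3,0,0,0,0],[0,-0.3,0,0,0,0],[-0.1,-0.3,0,0,0,0],[0,-0.3,0,0,0,0],[-0.1,-0.2,0,0,0,0],[0,-0.2,0,0,0,0]]'
```

```text
clock: 13.88
position: [0.4721, -0.3344, 0.0137]
orientation: [-3.142, -0.001, 1.344]
wrist_force: [0.9, 5.4, 3.7]
finger_gap: 0.171
gripper_force: 2.9
```

```bash
python3 -m pendant '[[0,-0.3,0,0,0,0],[0,-0.3,0,0,0,0],[-0.1,-0.3,0,0,0,0],[0,-0.3,0,0,0,0],[-0.1,-0.3,0,0,0,0],[0,-0.3,0,0,0,0],[0,-0.2,0,0,0,0],[0,-0.2,0,0,0,0]]'
```

```text
clock: 14.55
position: [0.4721, -0.3352, 0.0137]
orientation: [-3.141, -0.002, 1.345]
wrist_force: [-0.6, 11.3, 6.1]
finger_gap: 0.17
gripper_force: 5.4
```

```bash
python3 -m pendant '[[0,-0.3,0,0,0,0],[0,-0.3,0,0,0,0],[-0.1,-0.3,0,0,0,0],[0,-0.3,0,0,0,0],[-0.1,-0.3,0,0,0,0],[0,-0.3,0,0,0,0],[0,-0.2,0,0,0,0],[0,-0.2,0,0,0,0]]'
```

```text
clock: 15.22
position: [0.4721, -0.3354, 0.0135]
orientation: [-3.14, -0.005, 1.346]
wrist_force: [-2.0, 17.5, 10.0]
finger_gap: 0.167
gripper_force: 8.6
```

```bash
python3 -m pendant '[[0,-0.3,0,0,0,0],[0,-0.3,0,0,0,0],[-0.1,-0.3,0,0,0,0],[0,-0.3,0,0,0,0],[-0.1,-0.3,0,0,0,0],[0,-0.3,0,0,0,0],[0,-0.2,0,0,0,0],[0,-0.2,0,0,0,0]]'
```

```text
clock: 15.88
position: [0.4722, -0.3356, 0.0135]
orientation: [-3.139, -0.007, 1.347]
wrist_force: [-2.3, 24.2, 13.7]
finger_gap: 0.167
gripper_force: 11.9
```

The stop is found: the finger force reached 24 N (about 19 N net of sliding friction) with no more travel. I'll back off, lift and go over the knob.

```bash
python3 -m pendant '[[0.2,3,0,0,0,0],[0.3,5,0,0,0,0],[0.7,8,0,0,0,0],[0.9,10,0,0,0,0],[0,0,18,0,0,0],[0,0,24,0,0,0],[0,0,24,0,0,0],[0,0,20,0,0,0]]'
python3 -m pendant '[[14.3,-1.9,0,0,0,-0.1],[14.3,-1.9,0,0,0,-0.1],[14.3,-1.9,0,0,0,-0.1],[14.3,-1.9,0,0,0,-0.1],[14.3,-1.9,0,0,0,-0.1],[14.3,-1.9,0,0,0,-0.1],[14.3,-1.9,0,0,0,-0.1],[14.3,-1.9,0,0,0,-0.1]]' 0
python3 -m pendant '[[0,0,0,0,0,0],[0,0,0,0,0,0],[0,0,0,0,0,0],[0,0,0,0,0,0],[0,0,0,0,0,0],[0,0,0,0,0,0],[0,0,0,0,0,0],[0,0,0,0,0,0]]'
python3 - <<'E'
from h import *;import cv2
a=cams.snapshot("top")["pixels"][190:350,285:475,::-1];b=cams.snapshot("side")["pixels"][170:310,260:430,::-1]
cv2.imwrite("pics/b6.png",np.hstack([cv2.resize(a,(400,336)),cv2.resize(b,(400,336))]))
E
```

```text
clock: 16.55
position: [0.4734, -0.3157, 0.1011]
orientation: [3.141, 0.001, 1.343]
wrist_force: [0.1, -0.6, -0.5]
finger_gap: 0.167
gripper_force: 0.0
clock: 17.22
position: [0.5882, -0.3309, 0.0994]
orientation: [3.141, 0.001, 0.538]
wrist_force: [0.3, -0.2, -0.2]
finger_gap: 0.496
gripper_force: 0.0
clock: 17.88
position: [0.5876, -0.3311, 0.0997]
orientation: [3.141, -0.0, 0.543]
wrist_force: [0.8, -0.4, 0.5]
finger_gap: 0.501
gripper_force: 0.0
```

View pics/b6.png

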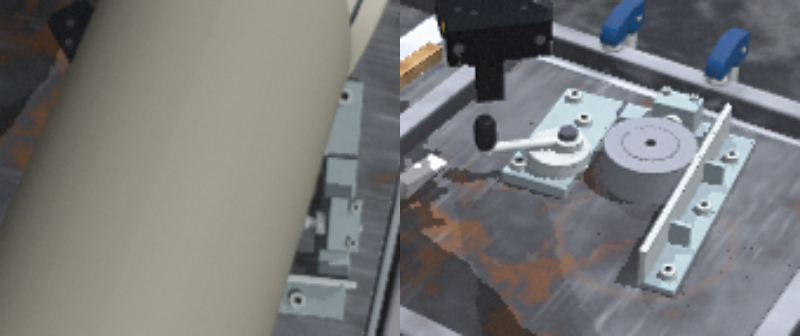

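The blank is home against the fence and stop (side view, about (648,150)), and the fingers hang above the knob at (486,132). I'll descend around the knob.

```bash
python3 -m pendant '[[0,0,-6,0,0,0],[0,0,-8,0,0,0],[0,0,-8,0,0,0],[0,0,-8,0,0,0],[0,0,-6,0,0,0],[0,0,-3,0,0,0],[0,0,-2,0,0,0],[0,0,0,0,0,0]]'
python3 -m pendant '[[0,0,-3,0,0,0],[0,0,-3,0,0,0],[0,0,-3,0,0,0],[0,0,-3,0,0,0],[0,0,-3,0,0,0],[0,0,-2,0,0,0],[0,0,0,0,0,0],[0,0,0,0,0,0]]'
python3 - <<'E'
from h import *
P=np.array([530.3,-368.1])  # pivot
T=robot.read_state()["position"][:2]*1000
v=T-P;print("r,ang",np.hypot(*v),np.arctan2(v[1],v[0]))
a0=np.arctan2(v[1],v[0])
for k in range(0,14):
    a=a0+.2*k;p=P+70*np.array([np.cos(a),np.sin(a)]);print(k,p.round(1))
E
```

```text
clock: 18.65
position: [0.5876, -0.331, 0.0581]
orientation: [-3.141, 0.0, 0.543]
wrist_force: [0.6, -0.6, -0.7]
finger_gap: 0.502
gripper_force: 0.0
clock: 19.32
position: [0.5877, -0.331, 0.0415]
orientation: [-3.142, 0.0, 0.543]
wrist_force: [-0.1, 0.2, 0.1]
finger_gap: 0.501
gripper_force: 0.0
r,ang 68.34802097216196 0.5733316113701847
0 [ 589.1 -330.1]
1 [ 580.4 -319.2]
2 [ 569.7 -310.2]
3 [ 557.4 -303.6]
4 [ 544.  -299.5]
5 [ 530.1 -298.1]
6 [ 516.2 -299.5]
7 [ 502.9 -303.7]
8 [ 490.6 -310.4]
9 [ 480.  -319.5]
10 [ 471.3 -330.4]
11 [ 465.  -342.9]
12 [ 461.3 -356.4]
13 [ 460.3 -370.3]
```

```bash
python3 -m pendant '[[-3.6,5.9,0,0,0,0.1],[-3.6,5.9,0,0,0,0.1],[-5.3,4.5,0,0,0,0.1],[-5.3,4.5,0,0,0,0.1],[-6.1,3.3,0,0,0,0.1],[-6.1,3.3,0,0,0,0.1],[-6.7,2,0,0,0,0.1],[-6.7,2,0,0,0,0.1]]'
python3 - <<'E'
from h import *;import cv2
d=np.load("fx.npz");R,t=d["R"],d["t"]
s=cams.snapshot("side");a=s["pixels"].astype(int)
print(robot.read_state()["position"].round(4))
E
```

```text
clock: 19.98
position: [0.5451, -0.2993, 0.0422]
orientation: [3.14, -0.0, 1.349]
wrist_force: [1.7, 0.3, -0.3]
finger_gap: 0.498
gripper_force: 1.1
[ 0.5438 -0.2993  0.042 ]
```

```bash
python3 -m pendant '[[-3.5,0.4,0,0,0,0.05],[-3.5,0.4,0,0,0,0.05],[-3.5,0.3,0,0,0,0.05],[-3.5,0.3,0,0,0,0.05],[-3.5,-0.3,0,0,0,0.05],[-3.5,-0.3,0,0,0,0.05],[-3.5,-0.4,0,0,0,0.05],[-3.5,-0.4,0,0,0,0.05]]'
```

```text
clock: 20.7
position: [0.5172, -0.2993, 0.042]
orientation: [3.14, 0.0, 1.744]
wrist_force: [1.8, 1.2, 0.1]
finger_gap: 0.503
gripper_force: 1.1
```

```bash
python3 -m pendant '[[-1.7,-0.4,0,0,0,0.025],[-1.7,-0.4,0,0,0,0.025],[-1.7,-0.5,0,0,0,0.025],[-1.7,-0.5,0,0,0,0.025],[-1.6,-0.5,0,0,0,0.025],[-1.6,-0.6,0,0,0,0.025],[-1.6,-0.6,0,0,0,0.025],[-1.6,-0.7,0,0,0,0.025]]'
```

```text
clock: 21.37
position: [0.504, -0.3034, 0.042]
orientation: [3.14, 0.0, 1.943]
wrist_force: [1.0, 2.5, 0.2]
finger_gap: 0.499
gripper_force: 1.1
```

```bash
python3 -m pendant '[[-1.6,-0.7,0,0,0,0.025],[-1.6,-0.7,0,0,0,0.025],[-1.6,-0.8,0,0,0,0.025],[-1.6,-0.8,0,0,0,0.025],[-1.5,-0.9,0,0,0,0.025],[-1.5,-0.9,0,0,0,0.025],[-1.5,-1,0,0,0,0.025],[-1.5,-1,0,0,0,0.025]]'
```

```text
clock: 22.03
position: [0.4915, -0.3102, 0.0419]
orientation: [3.14, 0.0, 2.143]
wrist_force: [1.6, 2.7, -0.4]
finger_gap: 0.503
gripper_force: 1.1
```

```bash
python3 -m pendant '[[-0.7,-0.5,0,0,0,0.012],[-0.7,-0.5,0,0,0,0.012],[-0.7,-0.5,0,0,0,0.012],[-0.7,-0.5,0,0,0,0.012],[-0.7,-0.6,0,0,0,0.013],[-0.7,-0.6,0,0,0,0.013],[-0.7,-0.6,0,0,0,0.013],[-0.7,-0.6,0,0,0,0.013]]'
```

```text
clock: 22.7
position: [0.4851, -0.3151, 0.0416]
orientation: [3.141, -0.0, 2.244]
wrist_force: [0.9, 1.5, 1.1]
finger_gap: 0.503
gripper_force: 1.0
```

```bash
python3 -m pendant '[[-0.5,-0.4,0,0,0,0.009],[-0.5,-0.4,0,0,0,0.009],[-0.5,-0.4,0,0,0,0.009],[-0.5,-0.4,0,0,0,0.009],[-0.5,-0.4,0,0,0,0.009],[-0.5,-0.5,0,0,0,0.009],[-0.5,-0.5,0,0,0,0.009],[-0.5,-0.5,0,0,0,0.009]]'
```

```text
clock: 23.37
position: [0.4811, -0.3186, 0.0416]
orientation: [3.142, -0.0, 2.316]
wrist_force: [1.3, 1.5, 1.0]
finger_gap: 0.5
gripper_force: 0.9
```

```bash
python3 -m pendant '[[-0.4,-0.4,0,0,0,0.008],[-0.4,-0.4,0,0,0,0.008],[-0.4,-0.4,0,0,0,0.008],[-0.4,-0.4,0,0,0,0.008],[-0.4,-0.4,0,0,0,0.008],[-0.4,-0.4,0,0,0,0.008],[-0.4,-0.4,0,0,0,0.008],[-0.4,-0.4,0,0,0,0.008]]'
```

```text
clock: 24.03
position: [0.4782, -0.3217, 0.0416]
orientation: [3.141, 0.0, 2.38]
wrist_force: [3.3, 2.6, -0.1]
finger_gap: 0.502
gripper_force: 1.7
```

```bash
python3 -m pendant '[[-0.2,-0.2,0,0,0,0.005],[-0.2,-0.3,0,0,0,0.005],[-0.2,-0.2,0,0,0,0.005],[-0.2,-0.3,0,0,0,0.005],[-0.2,-0.2,0,0,0,0.005],[-0.2,-0.3,0,0,0,0.005],[-0.2,-0.2,0,0,0,0.005],[-0.2,-0.3,0,0,0,0.005]]'
```

```text
clock: 24.7
position: [0.4767, -0.3235, 0.0416]
orientation: [3.141, 0.0, 2.42]
wrist_force: [5.0, 2.5, -2.4]
finger_gap: 0.503
gripper_force: 2.8
```

```bash
python3 -m pendant '[[-0.2,-0.2,0,0,0,0.003],[-0.2,-0.3,0,0,0,0.003],[-0.2,-0.2,0,0,0,0.003],[-0.2,-0.3,0,0,0,0.003],[-0.2,-0.2,0,0,0,0.003],[-0.2,-0.3,0,0,0,0.003],[-0.2,-0.2,0,0,0,0.003],[-0.2,-0.3,0,0,0,0.003]]'
```

```text
clock: 25.37
position: [0.4757, -0.3248, 0.0416]
orientation: [3.14, 0.0, 2.445]
wrist_force: [7.3, 4.5, -2.1]
finger_gap: 0.502
gripper_force: 3.8
```

```bash
python3 -m pendant '[[-0.2,-0.2,0,0,0,0.002],[-0.2,-0.2,0,0,0,0.002],[-0.2,-0.2,0,0,0,0.002],[-0.2,-0.2,0,0,0,0.002],[-0.2,-0.2,0,0,0,0.002],[-0.2,-0.3,0,0,0,0.002],[-0.2,-0.3,0,0,0,0.002],[0,0,0,0,0,0]]'
```

```text
clock: 26.03
position: [0.4747, -0.3258, 0.0416]
orientation: [3.139, 0.001, 2.459]
wrist_force: [7.0, 5.5, -3.0]
finger_gap: 0.503
gripper_force: 4.8
```

```bash
python3 -m pendant '[[-0.2,-0.2,0,0,0,0.002],[-0.2,-0.2,0,0,0,0.002],[-0.2,-0.2,0,0,0,0.002],[-0.2,-0.2,0,0,0,0.002],[-0.2,-0.2,0,0,0,0.002],[-0.2,-0.3,0,0,0,0.002],[-0.2,-0.3,0,0,0,0.002],[0,0,0,0,0,0]]'
```

```text
clock: 26.7
position: [0.4738, -0.3268, 0.0416]
orientation: [3.138, 0.001, 2.474]
wrist_force: [10.5, 7.4, -3.8]
finger_gap: 0.503
gripper_force: 5.9
```

```bash
python3 -m pendant '[[-0.1,-0.2,0,0,0,0.002],[-0.2,-0.2,0,0,0,0.002],[-0.1,-0.2,0,0,0,0.002],[-0.2,-0.2,0,0,0,0.002],[-0.1,-0.2,0,0,0,0.002],[-0.2,-0.2,0,0,0,0.002],[0,0,0,0,0,0],[0,0,0,0,0,0]]'
```

```text
clock: 27.37
position: [0.4734, -0.3275, 0.0416]
orientation: [3.137, 0.001, 2.486]
wrist_force: [11.2, 9.1, -4.1]
finger_gap: 0.503
gripper_force: 6.8
```

The knob force is about 14 N tangential with the cam stiff, so it's locked. I'll back off within the finger gap, lift clear and check.

```bash
python3 -m pendant '[[1,1,0,0,0,0],[1.5,1.7,0,0,0,0],[2,2.3,0,0,0,0],[2.5,3,0,0,0,0],[1.2,1.5,0,0,0,0],[0,0,0,0,0,0],[0,0,0,0,0,0],[0,0,0,0,0,0]]'
```

```text
clock: 28.03
position: [0.4789, -0.3209, 0.0415]
orientation: [-3.141, -0.0, 2.483]
wrist_force: [0.4, -0.0, -0.2]
finger_gap: 0.5
gripper_force: 0.0
```

```bash
python3 -m pendant '[[0,0,6,0,0,0],[0,0,14,0,0,0],[0,0,20,0,0,0],[0,0,20,0,0,0],[0,0,20,0,0,0],[0,0,20,0,0,0],[0,0,14,0,0,0],[0,0,6,0,0,0]]'
python3 -m pendant '[[-20,-25,4,0,0,-0.1],[-25,-30,4,0,0,-0.1],[-25,-30,4,0,0,-0.1],[-25,-30,4,0,0,-0.1],[-25,-30,4,0,0,-0.1],[-25,-30,4,0,0,-0.1],[-25,-30,4,0,0,-0.1],[-20,-25,4,0,0,-0.1]]'
python3 - <<'E'
from h import *;import cv2
d=np.load("fx.npz");R,t=d["R"],d["t"];s=cams.snapshot("top");g=s["pixels"]
cv2.imwrite("pics/t7.png",g[:,:,::-1])
gray=cv2.cvtColor(g,cv2.COLOR_RGB2GRAY)
c=cv2.HoughCircles(cv2.medianBlur(cv2.resize(gray[190:350,285:475],None,fx=4,fy=4),5),cv2.HOUGH_GRADIENT,1,60,param1=80,param2=25,minRadius=90,maxRadius=110)
for x,y,r in (c[0][:5] if c is not None else []):
    print("blank?",(R.T@(ray(s,(x/4+284.6,y/4+189.6),.034)-t)).round(1),r)
m=(g.max(2)<35).astype(np.uint8);n,l,st,ce=cv2.connectedComponentsWithStats(m)
for i in range(1,n):
    if 40<st[i,4]<400 and 330<ce[i][0]<470 and 190<ce[i][1]<340:
        p=R.T@(ray(s,ce[i],.06)-t);v=p-[-20,106.5];print("dark",p.round(1),st[i,4],"r",np.hypot(*v).round(1),"ang",(np.arctan2(v[1],v[0])%6.283).round(2))
q=robot.read_state();print(q["clock"],q["position"],q["wrist_force"])
E
```

```text
clock: 28.7
position: [0.4803, -0.3212, 0.1653]
orientation: [3.142, 0.004, 2.483]
wrist_force: [-1.3, 0.3, -0.1]
finger_gap: 0.5
gripper_force: 0.0
clock: 29.37
position: [0.2863, -0.5527, 0.1941]
orientation: [-3.141, 0.0, 1.677]
wrist_force: [-0.0, -0.9, 0.5]
finger_gap: 0.5
gripper_force: 0.0
dark [-69.4  52.9] 70 r 72.8 ang 3.97
29.4167 [ 0.28076387 -0.55786269  0.1945064 ] [-5.85941914 -3.15604405 -0.77312506]
```

```bash
python3 -m pendant '[[0,0,0,0,0,0],[0,0,0,0,0,0],[0,0,0,0,0,0],[0,0,0,0,0,0],[0,0,0,0,0,0],[0,0,0,0,0,0],[0,0,0,0,0,0],[0,0,0,0,0,0]]' | tail -3
python3 - <<'E'
from h import *;import cv2
d=np.load("fx.npz");R,t=d["R"],d["t"];s=cams.snapshot("top");g=s["pixels"]
gray=cv2.cvtColor(g,cv2.COLOR_RGB2GRAY)
z=cv2.resize(gray[190:350,285:475],None,fx=4,fy=4,interpolation=cv2.INTER_CUBIC)
for b in (5,9):
  for p2 in (22,15):
    c=cv2.HoughCircles(cv2.GaussianBlur(z,(b,b),0),cv2.HOUGH_GRADIENT,1,30,param1=60,param2=p2,minRadius=92,maxRadius=110)
    if c is not None: print([((R.T@(ray(s,(x/4+284.6,y/4+189.6),.034)-t)).round(1).tolist(),float(r)) for x,y,r in c[0][:3]])
o=cv2.imread("pics/top0.png",0).astype(int);D=np.abs(o-gray)>30
for nm,(a,b,c_,e) in dict(chisel=(275,385,145,195),pliers=(145,200,215,345),soap=(175,220,260,360)).items(): print(nm,D[c_:e,a:b].mean().round(3))
E
```

```text
wrist_force: [0.0, 0.5, 0.2]
finger_gap: 0.498
gripper_force: 0.0
[([1.8, 40.6], 102.80000305175781)]
[([0.7, 40.1], 100.4000015258789), ([-14.7, 98.9], 103.9000015258789), ([63.5, 49.0], 102.5999984741211)]
[([3.4, 40.3], 106.0999984741211)]
[([1.8, 40.6], 102.69999694824219)]
chisel 0.006
pliers 0.126
soap 0.333
```

```bash
python3 - <<'E'
import cv2,numpy as np
for f in("pics/top0.png","pics/t7.png"):
    h=cv2.cvtColor(cv2.imread(f),cv2.COLOR_BGR2HSV)
    for nm,(lo,hi),(x0,x1,y0,y1) in(("soap",((14,70,40),(30,255,255)),(175,220,260,360)),("pliers",((0,150,60),(8,255,255)),(145,205,215,300))):
        ys,xs=np.nonzero(cv2.inRange(h[y0:y1,x0:x1],lo,hi));print(f,nm,len(xs),xs.mean()+x0,ys.mean()+y0)
E
```

```text
pics/top0.png soap 532 191.83834586466165 321.59774436090225
pics/top0.png pliers 794 175.04156171284635 255.6939546599496
pics/t7.png soap 521 191.95585412667947 321.49712092130517
pics/t7.png pliers 787 174.9415501905972 255.77382465057178
```

The tools haven't moved; the image difference was only a shadow. The blank is at fixture (1.8, 40.6), the lever is locked and the robot is clear, so I'll hand the job in.

```bash
python3 -c "
from plant import robot
print(robot.sign_off())"
```

```text
the job is handed in; nothing more can be done
None
```

The blank sits against the fence and on the stop (pushed home with about 19 N), the cam is locked with about 14 N at the knob, the tools are where they were, and the job was handed in at about 30 s with the robot clear of everything.

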